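Put the setter's tools away in their trays

ROBOT

A 6-joint arm with a two-finger parallel gripper is mounted at the origin on a cart in front of the work surface, level with it; the furniture and walls round the work are solid. World frame = base frame: x ahead of the robot, y to its left, z up, the work surface at z = 0. Lengths are in mm, angles in degrees, forces in N, time in s.
With the tool pointing down it reaches from about 300 to 850 mm from the base axis. Payload 4.2 kg.
Tool frame: the origin (TCP) lies between the finger pads; the fingertips stand 14 mm ahead of it and the grasp point (between the pads) lies 5 mm behind it; z points along the fingers, y is the line along which they close (so a half turn about z gives the same grasp; the last joint's range is limited). The gripper opens to 91 mm and grips with 3 to 60 N. Pads are 32 mm wide; open, the fingers measure 118 mm over their backs; the gripper's body (76 mm by 178 mm) begins 60 mm behind the grasp point.
Start: joints at [63.197, 18.312, 89.639, -0, 72.044, -1.146], TCP at [248.971, 518.322, 202.776] pointing down, gripper open.
Joint ranges: [-177.97, 177.97], [-48.28, 115.42], [12.27, 149.76], [-77.06, 257.06], [2.81, 150.46], [-146.56, 146.56]. Speed limits (degrees/s): [147.25, 147.25, 180, 180, 180, 180].

INTERFACE

Orientations are given as [roll, pitch, yaw] about the fixed x, y, z axes, in that order (R = Rz(yaw) Ry(pitch) Rx(roll)).
In Python, from workcell import * gives the robot as it stands. The module is installed in compiled form; this text tells all that it offers.
- The arm moves only by the tool send_rows, never from a script. Its argument "deltas" is a list of rows, each a list of 2 entries, a list of its own where there are three numbers: the shift along the tool's x, y, z normalised to -1 to 1, where 1 is 0.5 m, then the turn, a rotation vector about the tool's x, y, z normalised to -1 to 1, where 1 is 0.5 rad. A call has 1 to 10 rows; each row shifts and turns the commanded pose from where the row before left it, along the tool's axes as they then stand; what a row does not reach is not made up. A row lasts 1/10 s, in which the tool goes at most 50 mm and 8.59 degrees, less where a joint would pass 70% of its speed; a pose out of reach is approached as far as the arm can. A call with a number of a shift or a turn outside -1 to 1 is refused whole. A call with a gripper value outside its range is refused whole. "grip" is the closure, from 0 (fully open) to 1 (shut), set as the call begins (left out, the last holds). The fingers move at their own pace and stop on an object; "grip_force" is the grip in N (left out, the last holds). Time passes only in rows, so rows that do not move let the fingers close. It gives the time, the measured TCP pose, the force, the opening and the grip force at its end, in the units of the state.
- state(): the state, without advancing time (a new reading comes with each control period).
- grab_frame(name): name is "side" or "top"; returns the picture (480x640x3 uint8, red, green, blue); there is no depth.
- calibration(name): a dict with "mtx" (3x3 intrinsics, pixels), "D" ([k1, k2, p1, p2, k3] as OpenCV has them; the pictures are not rectified), "R" (3x3) and "t" (3): a world point X has camera coordinates R X + t. Camera axes: x right, y down, z forward; pixel columns grow to the right and rows downward; lengths in mm; the calibration is good to about 2 mm. A picture is of the moment at which its call begins. calibration takes no time and is no camera call.
- job_done(): hands the job in; it is judged then, once.
Trained networks look in the newest picture that a camera, given by its name, has taken for a name from the list of things; names that differ only in an ending like _2 or _b are one class to them, and where a whole thing is asked for, a point or a joint stands for the part that bears it (a point fixed in the world has none). Each returns a list of dicts, best first, with "p" (0 to 1); they miss things now and then, are a little off and sometimes report something else, mostly with a low value. They report only what shows in the picture. A call takes as long as a camera call. They do not tell look-alikes from the thing itself.
- trace(camera, label): "pixels" (480x640 bool, what is visible of it) and "bbox" ([left, top, width, height] in pixels, round what is visible of it).
The state is a dict: "time_s": time; "qpos": joint angles; "qvel": joint speeds; "effort": joint torques, N m; "ee_pos": TCP position; "ee_rot": TCP orientation; "force": force on the tool from outside, world axes, zero at the start; "torque": the same for the moment, N m; "gripper_width": finger opening in mm; "gripper_force": force on a finger pad.
Only numpy, scipy, OpenCV 4.12 (cv2) and the standard library are available. Lean on these libraries where they do the work, as an engineer would, in place of code of your own. Each camera call takes 0.05 s, during which the arm holds its last target. There are 200 camera calls.

TASK

Put the three hand tools that lie about at the right of the bench away, each flat inside its own low wooden tray: the emery block in the oblong tray, the graver with the wooden mushroom handle in the square tray, and the black eye loupe upright in the round dish. Leave the yellow ball-handled graver and the grey lump of setting wax where they lie.

Things in the scene. Friction and masses are not known exactly. Their poses are not given: they have to be found in the camera images.
- emery: emery block: wooden block wrapped in emery paper, 34 (x) x 75 (y) x 17 (z) mm, lies flat, loose. Origin at the centre of its underside; y runs along its length. Grasp it across its 34 mm width. Neighbours stand about 10 cm off: open the fingers no wider than needed.
- wood_graver: graver with a brown wooden mushroom-shaped handle and a short steel blade, lying down, loose; 31 (x) x 65 (y) x 30 (z) mm overall. Origin on its underside at the middle of its length; the 31 mm wide, 30 mm high handle fills y = +6 to +32 mm, the thin blade points to -y. Grasp the handle across x at y = +19 mm. Neighbours stand about 10 cm off: open the fingers no wider than needed.
- eye_loupe: eye loupe: small black cone with a pale ring on top, 37 mm across, 32 mm high, loose, standing upright. Origin at the centre of its foot; z up. It narrows upward, so grasp it low. Neighbours stand about 10 cm off: open the fingers no wider than needed.
- ball_graver: bystander, leave it: graver with a yellow ball handle, lying down, loose; 32 x 72 x 32 mm, origin on its underside at the middle of its length.
- wax_lump: bystander, leave it: grey lump of setting wax, 22 x 26 x 21 mm, loose; origin at the centre of its underside.
- oblong_tray: place of the emery block: low oblong wooden tray with a pale cork floor, fixed to the bench, inside 54 (x) x 94 (y) mm, outside 62 x 102 mm; floor 3 mm and rim 8 mm above the bench. Origin under its centre, at bench level; y runs along its length. A tall cabinet of drawers stands behind the left of the work: keep wrist and arm clear of it.
- square_tray: place of the wooden-handled graver: low square wooden tray with a pale cork floor, fixed, inside 78 x 78 mm, outside 86 x 86 mm; floor 3 mm and rim 8 mm above the bench. Origin under its centre, at bench level; x and y along its sides.
- round_dish: place of the loupe: low round wooden dish with a pale cork floor, fixed, inside diameter 58 mm, outside 66 mm; floor 3 mm and rim 8 mm above the bench. Origin under its centre, at bench level.
Mind the look-alikes: they are no part of the job. What is shaped like the eye_loupe but red or turquoise is not meant.

How it is judged (in metres and radians):
At the end, for the whole second after the job is handed in: Each tool rests on its own tray's floor (within 2.5 mm; level to 0.12 rad; still, under 0.02 m/s), near its middle: emery block within 20 mm, wooden graver 28 mm, loupe 14 mm. Yellow graver and wax within 20 mm of where they started (horizontal distance between emery and oblong_tray below 0.02 m and z of emery in the frame of oblong_tray below 0.0055 m and angle between each of emery, wood_graver, eye_loupe's own z axis and vertical below 0.12 rad and linear speed of each of emery, wood_graver, eye_loupe below 0.02 m/s and horizontal distance between wood_graver and square_tray below 0.028 m and z of wood_graver in the frame of square_tray below 0.0055 m and horizontal distance between eye_loupe and round_dish below 0.014 m and z of eye_loupe in the frame of round_dish below 0.0055 m and distance of each of ball_graver, wax_lump from where it was at the start of the episode below 0.02 m); the robot touches nothing.
It fails at once if the yellow graver is disturbed (moved more than 20 mm) (distance of ball_graver from where it was at the start of the episode above 0.02 m).
It fails at once if the lump of wax is disturbed (moved more than 20 mm) (distance of wax_lump from where it was at the start of the episode above 0.02 m).
It also fails if it takes over 83 s, if anything falls off the work surface, if the arm or the gripper's body presses on something with over 40 N, if the wrist force passes 120 N, or if a joint passes its speed limit or range.

## Working session

There is one attempt and no reset: what is moved stays moved. The work goes in short steps, Python scripts to look and compute and a tool call to move; the robot and the scene stay as the last step left them, time stands still between calls to the robot, and variables do not carry over. Pictures are saved under pics/ and viewed, at most 14 in all, crops included, and the job is handed in when it is done.

Besides the shell and the picture viewer there is one more tool, called after "Call:" as a command line: name --argument value ..., lists and objects as JSON in quotes. send_rows: Moves the arm, as the interface text tells. Scaled input: -1 to 1 covers 0.5 m each way for a shift and 0.5 rad each way for a turn. Its arguments: {"type":"object","properties":{"deltas":{"type":"array","items":{"type":"array"}},"grip":{"type":"number"},"grip_force":{"type":"number"}},"required":["deltas"]}

```bash
mkdir -p pics
python3 - <<'E'
from workcell import *
import cv2
for n in ("top","side"):
    f=grab_frame(n); cv2.imwrite(f"pics/{n}0.png",f[:,:,::-1]); c=calibration(n); print(n,c)
    for l in ["emery","wood_graver","eye_loupe","ball_graver","wax_lump","oblong_tray","square_tray","round_dish"]:
        print(l,[(round(d["p"],2),d["bbox"]) for d in trace(n,l)][:4])
print(state())
E
```

```text
top {'mtx': array([[434.06944774,   0.        , 314.39540431],
       [  0.        , 434.06944774, 239.21377851],
       [  0.        ,   0.        ,   1.        ]]), 'D': array([-0.03263276,  0.        ,  0.        ,  0.        ,  0.        ]), 'R': array([[-0.04348551, -0.99905189,  0.00208152],
       [-0.97746258,  0.04211479, -0.20686531],
       [ 0.20658152, -0.01103026, -0.97836722]]), 't': array([-141.27001093,  604.27106282,  772.93560396])}
emery [(0.87, [297.7, 195.9, 40.7, 18.2])]
wood_graver [(0.76, [343.7, 238.3, 29.2, 15.4]), (0.69, [300.3, 196.4, 39.1, 18.8])]
eye_loupe [(0.67, [206.8, 295.3, 22.5, 17.5]), (0.63, [290.1, 301.6, 18.1, 17.6]), (0.51, [250.2, 296.7, 14.8, 16.9])]
ball_graver [(0.62, [400.8, 292.5, 16.5, 22.9])]
wax_lump [(0.59, [372.4, 189.3, 11.8, 12.4])]
oblong_tray []
square_tray [(0.59, [384.1, 220.1, 48.9, 47.4])]
round_dish [(0.94, [296.0, 235.5, 27.3, 32.7])]
side {'mtx': array([[562.63299211,   0.        , 313.89852773],
       [  0.        , 562.63299211, 240.51726637],
       [  0.        ,   0.        ,   1.        ]]), 'D': array([0.05171033
[... 758 characters left out ...]
272.1, 252.1, 46.3, 28.4])]
{'time_s': 0.9, 'qpos': array([ 6.31981082e+01,  1.83120031e+01,  8.96395866e+01, -1.03033658e-03,
        7.20434866e+01, -1.14718513e+00]), 'qvel': array([-0.00385764,  0.04183439, -0.08315482,  0.05371137, -0.04091901,
       -0.01286096]), 'effort': array([ 5.88675084e-05, -4.12353444e+01, -2.32227820e+01,  7.28791952e-02,
        3.76049825e-02,  7.48734749e-06]), 'ee_pos': array([248.96743056, 518.32229519, 202.77090926]), 'ee_rot': array([1.79995097e+02, 1.07855745e-03, 1.54345611e+02]), 'force': array([ 0.1366079 , -0.28646952, -0.27289144]), 'torque': array([ 0.02919888,  0.02908495, -0.00401349]), 'gripper_force': 0.0, 'gripper_width': 91.17744196140201}
```

View pics/top0.png

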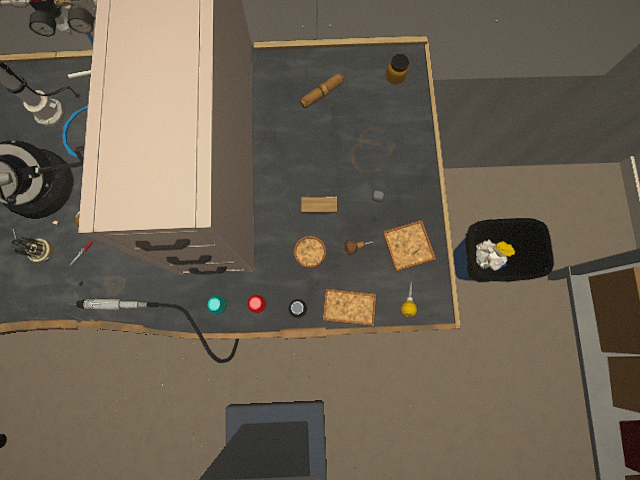

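View pics/side0.png

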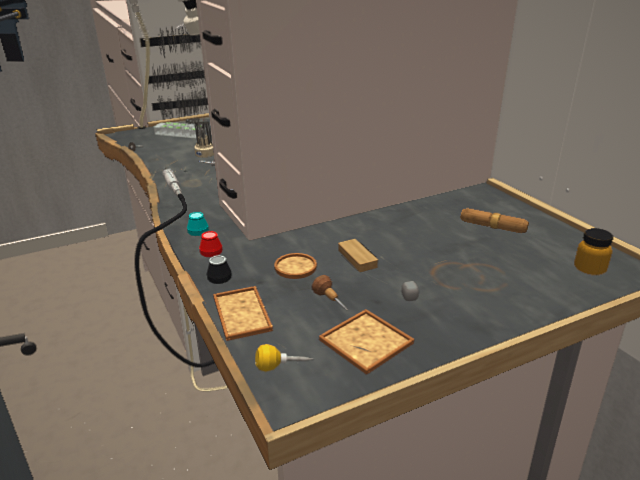

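Candidates in the top picture are loupes in black (297,308), red (257,303) and turquoise (217,304), and gravers in brown (352,246) and yellow (409,300). There's also the block (319,204) against the brown roll at (321,90), and the wax (377,196). By the description I choose the black loupe, the brown graver and the block at (319,204). Next I'll fit their poses from the masks in both cameras and check them in a crop.

```bash
cat > h.py <<'E'
from workcell import *
import cv2, numpy as np
from scipy.optimize import minimize
C={n:calibration(n) for n in("top","side")}
def proj(n,P):
    c=C[n]; return cv2.projectPoints(np.float64(P).reshape(-1,3),cv2.Rodrigues(c["R"])[0],c["t"],c["mtx"],c["D"])[0][:,0]
def plane(n,uv,z):
    c=C[n]; q=cv2.undistortPoints(np.float64([[uv]]),c["mtx"],c["D"])[0,0]
    d=c["R"].T@np.r_[q,1]; o=-c["R"].T@c["t"]; return (o+d*(z-o[2])/d[2])[:2]
def box(x0,x1,y0,y1,z0,z1): return np.array([[x,y,z] for x in(x0,x1) for y in(y0,y1) for z in(z0,z1)],float)
def frust(r0,r1,h):
    a=np.linspace(0,2*np.pi,40); return np.vstack([np.c_[r0*np.cos(a),r0*np.sin(a),0*a],np.c_[r1*np.cos(a),r1*np.sin(a),0*a+h]])
def cyl(r0,r1,y0,y1,zc):
    f=frust(r0,r1,1); return np.c_[f[:,0],np.where(f[:,2]>.5,y1,y0),f[:,1]+zc]
M={"emery":[box(-17,17,-37.5,37.5,0,17)],"wood_graver":[cyl(8,15,6,18,15),cyl(15,9,18,32,15),cyl(3,2,-32,6,15)],
"eye_loupe":[frust(18.5,13,32)],"oblong_tray":[box(-31,31,-51,51,0,8)],"square_tray":[box(-43,43,-43,43,0,8)],"round_dish":[frust(33,33,8)],
"ball_graver":[cyl(11,16,4,18,16),cyl(16,11,18,36,16),cyl(3,2,-36,4,16)],"wax_lump":[box(-11,11,-13,13,0,21)]}
def world(P,p):
    c,s=np.cos(p[2]),np.sin(p[2]); return np.c_[p[0]+c*P[:,0]-s*P[:,1],p[1]+s*P[:,0]+c*P[:,1],P[:,2]]
S=8
def fit(label,masks,p0,z=0):
    ms={}
    for n,m in masks.items():
        ys,xs=np.nonzero(m); o=np.array([xs.min()-15,ys.min()-15]); w=np.array([np.ptp(xs)+31,np.ptp(ys)+31])
        ms[n]=(o,cv2.resize(np.uint8(m[o[1]:o[1]+w[1],o[0]:o[0]+w[0]]),None,fx=S,fy=S,interpolation=cv2.INTER_NEAREST))
    def cost(p):
        t=0
        for n,(o,m) in ms.items():
            r=np.zeros_like(m)
            for P in M[label]:
                u=(proj(n,world(P,p)+[0,0,z])-o+.5)*S-.5
                cv2.fillConvexPoly(r,cv2.convexHull(np.int32(np.round(u))),1)
            t+=1-(r&m).sum()/max(1,(r|m).sum())
        return t/len(ms)
    best=None
    for dy in p0[2]:
        s=np.array([[0,0,0],[15,0,0],[0,15,0],[0,0,.3]])+[*p0[:2],dy]
        r=minimize(cost,s[0],method="Nelder-Mead",options=dict(initial_simplex=s,xatol=.05,fatol=1e-4))
        if best is None or r.fun<best.fun:best=r
    return best.x,best.fun
def masks(label,pick):
    out={}
    for n in C:
        for d in trace(n,label):
            b=d["bbox"]; c=np.array([b[0]+b[2]/2,b[1]+b[3]/2])
            if np.linalg.norm(c-pick[n])<12: out[n]=d["pixels"]; break
    return out
E
cat > fitall.py <<'E'
from h import *
K={"emery":((319,204),(359,254)),"wood_graver":((358,246),(325,289)),"eye_loupe":((299,310),(219,269)),"ball_graver":((409,304),(283,357)),"wax_lump":((378,195),(411,291)),
"oblong_tray":((349,307),(241,311)),"square_tray":((409,244),(366,341)),"round_dish":((310,251),(295,266))}
fr={n:grab_frame(n) for n in C}
for l,(a,b) in K.items():
    m=masks(l,{"top":a,"side":b}); g=plane("top",a,8)
    print(l,"plane",g.round(),plane("side",b,8).round(),list(m))
    for sub in (["top","side"],["top"],["side"]):
        if all(s in m for s in sub):
            p,f=fit(l,{s:m[s] for s in sub},(g[0],g[1],np.arange(0,2*np.pi,np.pi/3))); print("  ",sub,p[:2].round(1),round(np.degrees(p[2])%360,1),"1-iou",round(f,3))
t=cv2.resize(fr["top"][180:330,200:440],None,fx=3.3,fy=3.3,interpolation=cv2.INTER_CUBIC); cv2.imwrite("pics/crop1.png",t[:,:,::-1])
E
python3 fitall.py
```

```text
emery plane [ 684. -181.] [ 684. -176.] ['top', 'side']
   ['top', 'side'] [ 681.4 -179.7] 359.4 1-iou 0.126
   ['top'] [ 682.7 -179.9] 357.8 1-iou 0.066
   ['side'] [ 680.2 -174.9] 354.1 1-iou 0.126
wood_graver plane [ 591. -257.] [ 591. -239.] ['top', 'side']
   ['top', 'side'] [ 590.6 -258.1] 11.0 1-iou 0.33
   ['top'] [ 592.3 -259.8] 11.9 1-iou 0.275
   ['side'] [ 586.5 -255. ] 1.6 1-iou 0.237
eye_loupe plane [ 467. -131.] [ 472. -114.] ['top', 'side']
   ['top', 'side'] [ 469.5 -125.7] 68.2 1-iou 0.141
   ['top'] [ 471.3 -126.7] 69.8 1-iou 0.095
   ['side'] [ 468.5 -123.3] 356.1 1-iou 0.079
ball_graver plane [ 469. -351.] [ 479. -344.] ['top', 'side']
   ['top', 'side'] [ 477.4 -356.5] 62.4 1-iou 0.302
   ['top'] [ 479.8 -351.4] 80.5 1-iou 0.221
   ['side'] [ 476.1 -354.7] 59.9 1-iou 0.208
wax_lump plane [ 699. -306.] [ 697. -300.] ['side']
   ['side'] [ 695.9 -298.9] 146.1 1-iou 0.281
oblong_tray plane [ 468. -231.] [ 465. -232.] ['top', 'side']
   ['top', 'side'] [ 468.2 -230.5] 171.7 1-iou 0.072
   ['top'] [ 468.8 -231.3] 351.7 1-iou 0.035
   ['side'] [ 467.3 -226.6] 350.6 1-iou 0.068
square_tray plane [ 591. -362.] [ 583. -365.] ['top', 'side']
   ['top', 'side'] [ 588.1 -359.5] 14.5 1-iou 0.064
   ['top'] [ 588.8 -362. ] 14.1 1-iou 0.027
   ['side'] [ 587.9 -357.3] 104.3 1-iou 0.025
round_dish plane [ 585. -158.] [ 579. -161.] ['top', 'side']
   ['top', 'side'] [ 583.6 -155. ] 68.0 1-iou 0.093
   ['top'] [ 584.6 -156.8] 64.4 1-iou 0.041
   ['side'] [ 582.1 -152.5] 6.0 1-iou 0.047
```

View pics/crop1.png

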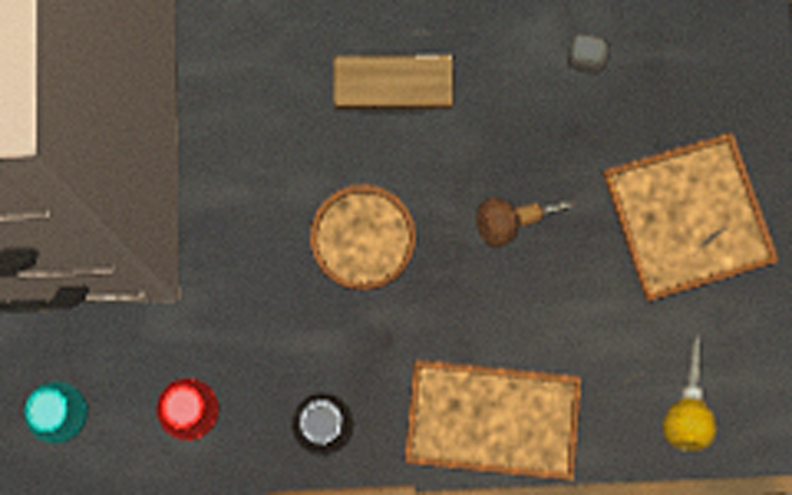

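The crop shows the chosen things: black loupe with a pale ring at crop (322,424), emery block (393,82) and brown graver (497,222) with its blade to the right. The red and turquoise cones (188,408) and (56,411), the yellow graver and the wax stay. The fits agree to about 4 mm between cameras, and I'll use the averages.

```bash
cat > go.py <<'E'
import sys, numpy as np
from workcell import *
from scipy.spatial.transform import Rotation as T
x,y,z,yaw=map(float,sys.argv[1:5])
s=state(); R=T.from_euler("xyz",s["ee_rot"],degrees=True)
d=R.inv().apply(np.array([x,y,z])-s["ee_pos"]); w=(R.inv()*T.from_euler("xyz",[180,0,yaw],degrees=True)).as_rotvec()
n=int(np.ceil(np.linalg.norm(d)/40)); m=int(np.ceil(np.linalg.norm(w)/.145))
print("t",s["time_s"],"pos",s["ee_pos"].round(1),s["ee_rot"].round(1),"w",round(s["gripper_width"],1),"| shift total",(d/500).round(4),"rows",n,"each",(d/500/max(n,1)).round(4),"| then turn total",(w/.5).round(4),"rows",m,"each",(w/.5/max(m,1)).round(4))
E
python3 go.py 470 -125 120 154.35
python3 -c "
from h import *
print('cab',plane('top',(250,270),0),'edge',plane('top',(297,331),0),'handle',plane('top',(350.6,247.3),15),'tip',plane('top',(373.3,242.4),15),'side handle',plane('side',(322,286),15))"
```

```text
t 1.8 pos [249.  518.3 202.8] [180.    0.  154.3] w 91.1 | shift total [-0.9556 -0.9684  0.1655] rows 18 each [-0.0531 -0.0538  0.0092] | then turn total [ 0.0001  0.     -0.0002] rows 1 each [ 0.0001  0.     -0.0002]
cab [552.31118205 -33.55419541] edge [ 425.97622773 -125.30265449] handle [ 587.84079898 -240.64167756] tip [ 595.99381338 -287.53761569] side handle [ 586.03516759 -238.93109489]
```

```bash
python3 go.py 395 -125 120 154.35
```

```text
t 1.8 pos [249.  518.3 202.8] [180.    0.  154.3] w 91.1 | shift total [-0.8204 -1.0333  0.1655] rows 17 each [-0.0483 -0.0608  0.0097] | then turn total [ 0.0001  0.     -0.0002] rows 1 each [ 0.0001  0.     -0.0002]
```

Call:
send_rows --deltas '[[[-0.048,-0.061,0.01],[0,0,0]],[[-0.048,-0.061,0.01],[0,0,0]],[[-0.048,-0.061,0.01],[0,0,0]],[[-0.048,-0.061,0.01],[0,0,0]],[[-0.048,-0.061,0.01],[0,0,0]],[[-0.048,-0.061,0.01],[0,0,0]],[[-0.048,-0.061,0.01],[0,0,0]],[[-0.048,-0.061,0.01],[0,0,0]],[[-0.048,-0.061,0.01],[0,0,0]],[[-0.048,-0.061,0.01],[0,0,0]]]' --grip 0.4 --grip_force 15

```text
time_s: 2.8
ee_pos: [333.5, 138.1, 152.9]
ee_rot: [179.9, 0.0, 154.4]
force: [1.4, -0.1, -0.3]
gripper_width: 54.6
gripper_force: 0.0
```

Call:
send_rows --deltas '[[[-0.048,-0.061,0.01],[0,0,0]],[[-0.048,-0.061,0.01],[0,0,0]],[[-0.048,-0.061,0.01],[0,0,0]],[[-0.048,-0.061,0.01],[0,0,0]],[[-0.048,-0.061,0.01],[0,0,0]],[[-0.048,-0.061,0.01],[0,0,0]],[[-0.048,-0.061,0.01],[0,0,0]],[[0,0,0],[0,0,0]],[[0,0,0],[0,0,0]]]'

```text
time_s: 3.7
ee_pos: [392.0, -126.1, 117.6]
ee_rot: [180.0, -0.1, 154.2]
force: [-0.9, 0.8, -0.0]
gripper_width: 54.6
gripper_force: 0.0
```

```bash
python3 go.py 470 -125 75 154.35;python3 go.py 470 -125 22 154.35
python3 - <<'E'
from h import *
f=grab_frame("side"); cv2.imwrite("pics/s1.png",f[:,:,::-1])
E
```

```text
t 3.7 pos [ 392.  -126.1  117.6] [ 1.800e+02 -1.000e-01  1.542e+02] w 54.6 | shift total [-0.1396  0.0698  0.085 ] rows 3 each [-0.0465  0.0233  0.0283] | then turn total [ 0.0007 -0.0019 -0.0048] rows 1 each [ 0.0007 -0.0019 -0.0048]
t 3.7 pos [ 392.  -126.1  117.6] [ 1.800e+02 -1.000e-01  1.542e+02] w 54.6 | shift total [-0.1397  0.0697  0.191 ] rows 4 each [-0.0349  0.0174  0.0478] | then turn total [ 0.0007 -0.0019 -0.0048] rows 1 each [ 0.0007 -0.0019 -0.0048]
```

View pics/s1.png

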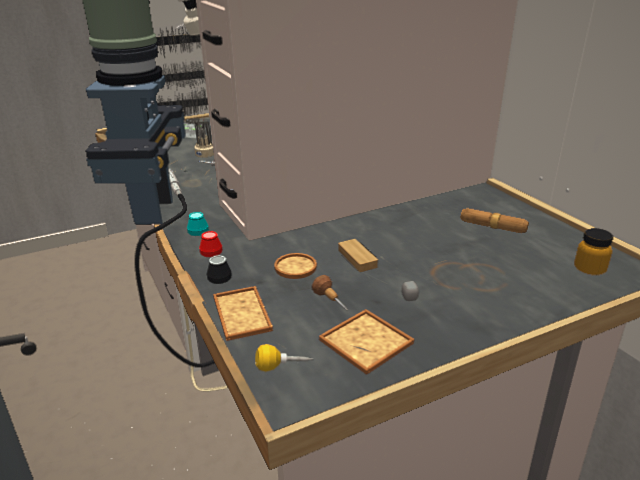

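The gripper hangs in front of the bench, fingertips near (148,215), with the black loupe untouched at (219,269). Next I'll move over the loupe and then down.

Call:
send_rows --deltas '[[[-0.047,0.023,0.02],[0,0,0]],[[-0.047,0.023,0.02],[0,0,0]],[[-0.046,0.023,0.03],[0,0,0]],[[0,0,0.03],[0,0,0]],[[0,0,0.03],[0,0,0]],[[0,0,0.03],[0,0,0]],[[0,0,0.02],[0,0,0]],[[0,0,0.01],[0,0,0]],[[0,0,0],[0,0,0]]]'

```text
time_s: 4.65
ee_pos: [470.0, -124.2, 22.5]
ee_rot: [180.0, -0.0, 154.4]
force: [-0.4, -0.8, -0.3]
gripper_width: 54.6
gripper_force: 0.0
```

Call:
send_rows --deltas '[[[0,0,0],[0,0,0]],[[0,0,0],[0,0,0]],[[0,0,0],[0,0,0]],[[0,0,0],[0,0,0]],[[0,0,0],[0,0,0]],[[0,0,0],[0,0,0]]]' --grip 1 --grip_force 12

```text
time_s: 5.25
ee_pos: [470.3, -125.0, 22.8]
ee_rot: [180.0, 0.0, 154.3]
force: [0.5, 0.3, 0.5]
gripper_width: 9.6
gripper_force: 0.0
```

Run:
```python
from h import *
a=grab_frame("side")[190:330,130:310]; b=grab_frame("top")[250:370,200:360]
im=np.hstack([cv2.resize(a,(500,389)),cv2.resize(b,(300,225)).copy() if 0 else cv2.copyMakeBorder(cv2.resize(b,(300,225)),0,164,0,0,cv2.BORDER_CONSTANT)])
cv2.imwrite("pics/s2.png",im[:,:,::-1]); print(state()["gripper_width"],state()["gripper_force"])
```

```text
1.8729858405042206 0.0
```

View pics/s2.png

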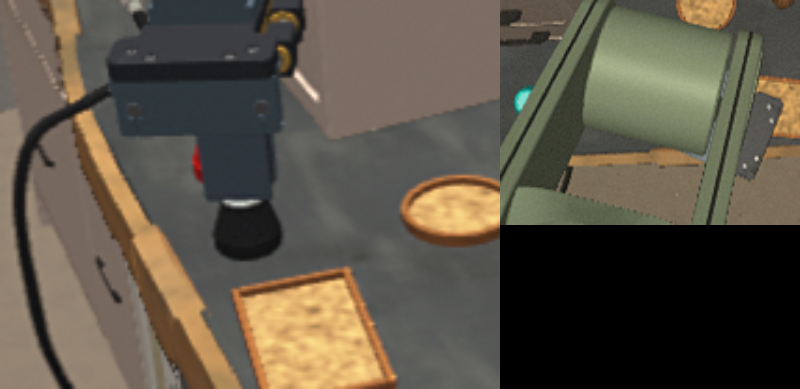

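Run:
```python
from h import *
grab_frame("side")
print("tip px",proj("side",[[470,-125,9],[470,-125,30]]))
for d in trace("side","eye_loupe"):
    b=d["bbox"]; c=(b[0]+b[2]/2,b[1]+b[3]/2); print(d["p"],b,plane("side",c,15))
    if d["p"]>.5: print(fit("eye_loupe",{"side":d["pixels"]},(*plane("side",c,15),[0])))
```

```text
tip px [[219.67222404 272.28170106]
 [218.27332931 260.45265924]]
0.58 [208.2, 262.1, 22.1, 21.9] [ 466.3397778  -136.08960685]
(array([ 468.94611568, -123.87631394,   -0.55246646]), np.float64(0.21841714979102067))
0.4 [316.3, 310.1, 98.3, 62.1] [ 578.01876441 -372.44870553]
```

Call:
send_rows --deltas '[[[0,0,-0.02],[0,0,0]],[[0,0,-0.05],[0,0,0]],[[0,0,-0.06],[0,0,0]],[[0,0,-0.07],[0,0,0]],[[0,0,0],[0,0,0]],[[0,0,0],[0,0,0]]]'

```text
time_s: 6.05
ee_pos: [470.6, -125.0, 123.8]
ee_rot: [180.0, 0.1, 154.3]
force: [-1.2, -0.1, 0.2]
gripper_width: 0.6
gripper_force: 0.0
```

Run:
```python
from h import *
a=grab_frame("side"); print(state()["ee_pos"].round(1),state()["gripper_width"])
for d in trace("side","eye_loupe"):
    b=d["bbox"]; c=(b[0]+b[2]/2,b[1]+b[3]/2); print(d["p"],b,plane("side",c,15))
    if d["p"]>.5: print(fit("eye_loupe",{"side":d["pixels"]},(*plane("side",c,15),[0])))
cv2.imwrite("pics/s3.png",cv2.resize(a[150:330,130:370],(800,600),interpolation=cv2.INTER_CUBIC)[:,:,::-1])
```

```text
[ 469.8 -124.8  122.7] 0.5060071907771708
0.79 [200.7, 230.8, 22.2, 25.2] [483.79584304 -43.90393334]
(array([ 4.81550531e+02, -3.82903734e+01,  9.28804663e-02]), np.float64(0.10937449956762646))
0.71 [185.3, 212.4, 23.5, 24.9] [481.03765425  31.43293535]
(array([4.81694297e+02, 3.85299885e+01, 1.90237312e-01]), np.float64(0.15944803670122454))
0.65 [206.8, 257.2, 21.8, 27.0] [ 466.33537602 -128.67986764]
(array([ 4.69074611e+02, -1.23746275e+02,  2.05882739e-01]), np.float64(0.10357123561510617))
```

View pics/s3.png

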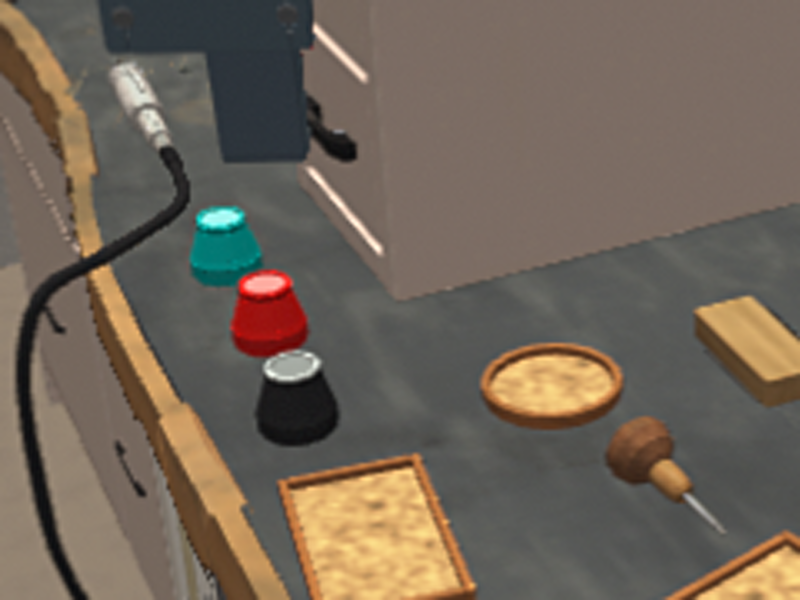

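Run:
```python
from h import *
print(proj("side",[[470,-125,z] for z in (108.7,122.7,135,150)]))
print("start pic tip 392,-126,117.6-14:",proj("side",[[392,-126,103.6],[392,-126,117.6],[392,-126,130]]))
```

```text
[[212.66822018 213.4338414 ]
 [211.60579434 204.58850141]
 [210.65473113 196.68805165]
 [209.4718131  186.88475717]]
start pic tip 392,-126,117.6-14: [[158.48588984 229.11420246]
 [156.89580132 220.07089318]
 [155.45958485 211.92297542]]
```

Run:
```python
from h import *
p=state()["ee_pos"]; print(p)
y=np.array([.433,.901]); x=np.array([-.901,.433])
for off in (13.5,):
  for z in (100,108,115,122,130,135,140):
    print(z,[proj("side",[np.r_[p[:2]-y*off+x*s,z]])[0].round(1) for s in(-16,16)])
a=grab_frame("side"); cv2.imwrite("pics/s4.png",cv2.resize(a[60:220,120:280],(600,600),interpolation=cv2.INTER_CUBIC)[:,:,::-1])
```

```text
[ 469.4050355  -124.64272124  122.03220992]
100 [array([222.8, 222.9]), array([200.1, 223.4])]
108 [array([222.2, 217.9]), array([199.5, 218.4])]
115 [array([221.8, 213.5]), array([198.9, 214. ])]
122 [array([221.3, 209. ]), array([198.3, 209.5])]
130 [array([220.7, 203.8]), array([197.6, 204.3])]
135 [array([220.3, 200.5]), array([197.1, 201. ])]
140 [array([220. , 197.3]), array([196.7, 197.7])]
```

View pics/s4.png

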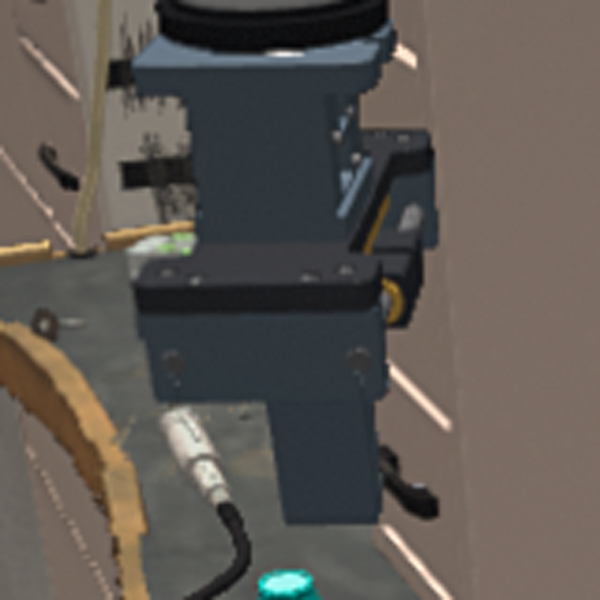

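The fingertips close at image row 199, columns 196–221. That puts them about 15 mm above the reported TCP, not 14 mm below it. So the fingers shut just over the loupe (its top is at 32 mm), and it hasn't moved. I'll now use tip = TCP + 15 mm, and check it by going down in small steps while watching the force.

Call:
send_rows --deltas '[[[0,0,0.04],[0,0,0]],[[0,0,0.06],[0,0,0]],[[0,0,0.06],[0,0,0]],[[0,0,0.04],[0,0,0]],[[0,0,0.01],[0,0,0]],[[0,0,0.01],[0,0,0]],[[0,0,0],[0,0,0]]]' --grip 0.4

```text
time_s: 6.9
ee_pos: [470.3, -124.9, 12.6]
ee_rot: [-180.0, -0.0, 154.3]
force: [-0.0, -0.1, 0.8]
gripper_width: 53.2
gripper_force: 0.0
```

Call:
send_rows --deltas '[[[0,0,0.004],[0,0,0]],[[0,0,0.004],[0,0,0]],[[0,0,0],[0,0,0]]]'

```text
time_s: 7.2
ee_pos: [470.5, -125.0, 9.1]
ee_rot: [180.0, 0.0, 154.3]
force: [0.3, -0.2, -0.2]
gripper_width: 55.2
gripper_force: 0.0
```

Call:
send_rows --deltas '[[[0,0,0.004],[0,0,0]],[[0,0,0.004],[0,0,0]],[[0,0,0.004],[0,0,0]],[[0,0,0],[0,0,0]]]'

```text
time_s: 7.6
ee_pos: [470.0, -124.8, 2.4]
ee_rot: [-180.0, -0.0, 154.3]
force: [0.1, 0.7, -0.2]
gripper_width: 54.5
gripper_force: 0.0
```

Call:
send_rows --deltas '[[[0,0,0.006],[0,0,0]],[[0,0,0.006],[0,0,0]],[[0,0,0.004],[0,0,0]],[[0,0,0],[0,0,0]]]'

```text
time_s: 8.0
ee_pos: [470.0, -124.8, -5.7]
ee_rot: [-180.0, -0.0, 154.3]
force: [-0.1, -0.0, 0.6]
gripper_width: 54.8
gripper_force: 0.0
```

Run:
```python
from h import *
a=grab_frame("side"); print(state()["ee_pos"],state()["force"]); cv2.imwrite("pics/s5.png",cv2.resize(a[170:330,130:290],(600,600),interpolation=cv2.INTER_CUBIC)[:,:,::-1])
```

```text
[ 470.16687328 -124.85727258   -5.487885  ] [-0.83861116  0.06508628  0.13229742]
```

View pics/s5.png

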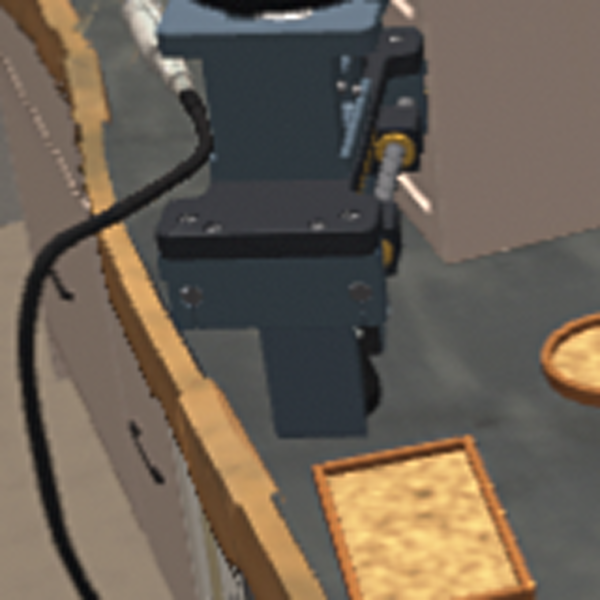

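The near finger's tip is at about (216,287), with the loupe behind it between the fingers and clear of the oblong tray. I'll close now.

Call:
send_rows --deltas '[[[0,0,0],[0,0,0]],[[0,0,0],[0,0,0]],[[0,0,0],[0,0,0]],[[0,0,0],[0,0,0]],[[0,0,0],[0,0,0]],[[0,0,0],[0,0,0]]]' --grip 1 --grip_force 12

```text
time_s: 8.65
ee_pos: [470.3, -124.9, -5.3]
ee_rot: [180.0, 0.0, 154.3]
force: [-0.5, -0.1, -1.0]
gripper_width: 32.8
gripper_force: 11.8
```

```bash
python3 - <<'E'
from h import *
for z in(0,5,10,15): print(z,proj("side",[[452-14.4,-162+7,z],[452+14.4,-162-7,z]]).round(1).tolist())
E
python3 go.py 470 -125 60 154.35
```

```text
0 [[205.4, 292.9], [227.4, 292.5]]
5 [[205.0, 290.1], [227.1, 289.6]]
10 [[204.6, 287.2], [226.7, 286.8]]
15 [[204.2, 284.4], [226.4, 283.9]]
t 8.65 pos [ 470.3 -124.9   -5.3] [180.    0.  154.3] w 32.8 | shift total [ 0.0004 -0.0004 -0.1305] rows 2 each [ 0.0002 -0.0002 -0.0653] | then turn total [ 0.0002  0.     -0.0003] rows 1 each [ 0.0002  0.     -0.0003]
```

Gripped at 32.8 mm with the tip at about 10.5 mm, so tip = TCP + 16. Now I'll lift it and turn toward yaw 88.

Call:
send_rows --deltas '[[[0,0,-0.01],[0,0,0]],[[0,0,-0.03],[0,0,0]],[[0,0,-0.04],[0,0,0]],[[0,0,-0.04],[0,0,0]],[[0,0,0],[0,0,0]],[[0,0,0],[0,0,0]]]'

```text
time_s: 9.25
ee_pos: [470.3, -124.9, 54.9]
ee_rot: [180.0, 0.0, 154.3]
force: [-0.4, -0.2, -1.2]
gripper_width: 32.6
gripper_force: 11.7
```

```bash
python3 go.py 583.4 -154.7 54 88
```

```text
t 9.25 pos [ 470.3 -124.9   54.9] [180.    0.  154.3] w 32.6 | shift total [-0.2297  0.0442  0.0019] rows 3 each [-0.0766  0.0147  0.0006] | then turn total [1.3000e-03 1.0000e-03 2.3158e+00] rows 8 each [2.000e-04 1.000e-04 2.895e-01]
```

Call:
send_rows --deltas '[[[0,0,0],[0,0,0.2]],[[0,0,0],[0,0,0.29]],[[0,0,0],[0,0,0.29]],[[0,0,0],[0,0,0.29]],[[0,0,0],[0,0,0.29]],[[0,0,0],[0,0,0.29]],[[0,0,0],[0,0,0.29]],[[0,0,0],[0,0,0.29]],[[0,0,0],[0,0,0.09]],[[0,0,0],[0,0,0]]]'

```text
time_s: 10.25
ee_pos: [469.4, -124.6, 53.5]
ee_rot: [-179.9, -0.0, 87.9]
force: [0.5, -0.1, -0.8]
gripper_width: 32.5
gripper_force: 11.7
```

```bash
python3 go.py 583.4 -154.7 54 88
```

```text
t 10.25 pos [ 469.4 -124.6   53.5] [-179.9   -0.    87.9] w 32.5 | shift total [-0.0517  0.2301 -0.0015] rows 3 each [-0.0172  0.0767 -0.0005] | then turn total [-0.005  -0.0014 -0.0038] rows 1 each [-0.005  -0.0014 -0.0038]
```

Call:
send_rows --deltas '[[[-0.01,0.04,0],[0,0,0]],[[-0.015,0.07,0],[0,0,0]],[[-0.015,0.07,0],[0,0,0]],[[-0.01,0.05,0],[0,0,0]],[[0,0,0],[0,0,0]],[[0,0,0.03],[0,0,0]],[[0,0,0.04],[0,0,0]],[[0,0,0.03],[0,0,0]],[[0,0,0],[0,0,0]],[[0,0,0],[0,0,0]]]'

```text
time_s: 11.25
ee_pos: [583.4, -153.9, 4.4]
ee_rot: [-179.9, -0.0, 87.9]
force: [-0.4, 0.1, -0.2]
gripper_width: 33.0
gripper_force: 11.7
```

```bash
python3 go.py 583.4 -154.7 -1.5 88;python3 - <<'E'
from h import *
a=grab_frame("side"); cv2.imwrite("pics/s6.png",cv2.resize(a[170:330,210:370],(600,600),interpolation=cv2.INTER_CUBIC)[:,:,::-1])
E
```

```text
t 11.25 pos [ 583.4 -153.9    4.4] [-179.9   -0.    87.9] w 33.0 | shift total [-0.0016  0.      0.0118] rows 1 each [-0.0016  0.      0.0118] | then turn total [-0.0032 -0.0009 -0.0033] rows 1 each [-0.0032 -0.0009 -0.0033]
```

View pics/s6.png

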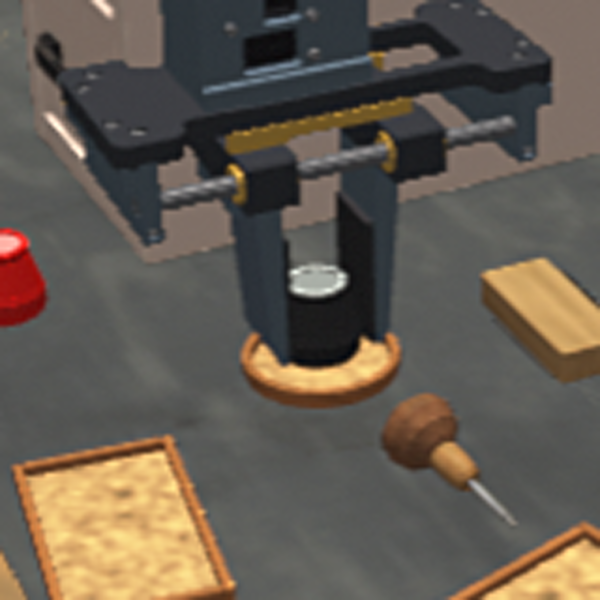

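The loupe is held upright over the dish, its foot at (323,358) in the crop and centred. I'll lower it and release.

Call:
send_rows --deltas '[[[0,0,0.006],[0,0,0]],[[0,0,0.006],[0,0,0]],[[0,0,0],[0,0,0]],[[0,0,0],[0,0,0]]]'

```text
time_s: 11.7
ee_pos: [584.3, -154.2, -1.2]
ee_rot: [180.0, -0.0, 87.9]
force: [0.2, -0.5, -1.0]
gripper_width: 32.9
gripper_force: 11.7
```

Call:
send_rows --deltas '[[[0,0,0],[0,0,0]],[[0,0,0],[0,0,0]],[[0,0,0],[0,0,0]],[[0,0,0],[0,0,0]],[[0,0,-0.02],[0,0,0]],[[0,0,-0.05],[0,0,0]],[[0,0,-0.07],[0,0,0]],[[0,0,0],[0,0,0]],[[0,0,0],[0,0,0]]]' --grip 0.45

```text
time_s: 12.6
ee_pos: [584.8, -154.3, 70.1]
ee_rot: [179.9, 0.0, 87.9]
force: [0.6, 0.3, -0.6]
gripper_width: 50.2
gripper_force: 0.0
```

```bash
python3 go.py 681.4 -177.5 68 87
```

```text
t 12.6 pos [ 584.8 -154.3   70.1] [179.9   0.   87.9] w 50.2 | shift total [-0.0392  0.1947  0.0046] rows 3 each [-0.0131  0.0649  0.0015] | then turn total [0.0048 0.001  0.0308] rows 1 each [0.0048 0.001  0.0308]
```

Call:
send_rows --deltas '[[[-0.01,0.05,0],[0,0,0.03]],[[-0.01,0.05,0],[0,0,0]],[[-0.01,0.05,0],[0,0,0]],[[-0.009,0.045,0],[0,0,0]],[[0,0,0],[0,0,0]],[[0,0,0.05],[0,0,0]],[[0,0,0.05],[0,0,0]],[[0,0,0.03],[0,0,0]],[[0,0,0],[0,0,0]]]'

```text
time_s: 13.5
ee_pos: [677.7, -177.5, 0.5]
ee_rot: [-179.6, -0.1, 87.0]
force: [0.0, 0.1, -0.2]
gripper_width: 49.9
gripper_force: 0.0
```

```bash
python3 go.py 681.4 -177.5 -8 87
python3 - <<'E'
from h import *
a=grab_frame("side"); cv2.imwrite("pics/s7.png",cv2.resize(a[160:320,260:420],(600,600),interpolation=cv2.INTER_CUBIC)[:,:,::-1])
E
```

```text
t 13.5 pos [ 6.777e+02 -1.775e+02  5.000e-01] [-1.796e+02 -1.000e-01  8.700e+01] w 49.9 | shift total [0.0003 0.0076 0.0169] rows 1 each [0.0003 0.0076 0.0169] | then turn total [-0.0142 -0.0033  0.0008] rows 1 each [-0.0142 -0.0033  0.0008]
```

View pics/s7.png

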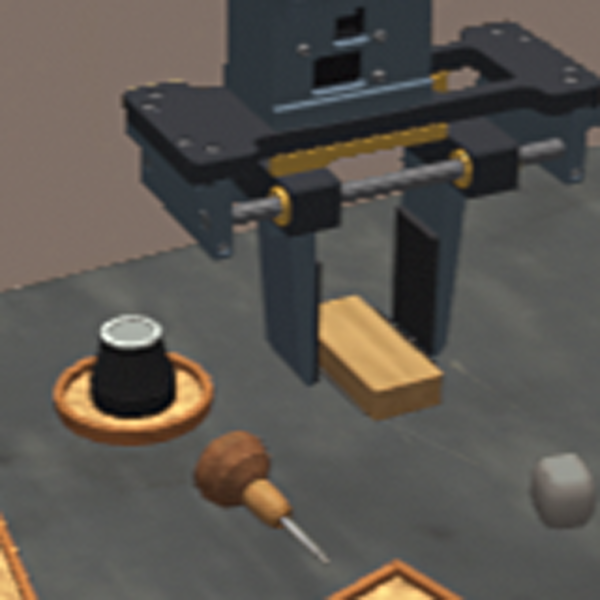

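The loupe stands upright in the dish at crop (133,375), and the fingers straddle the emery block at (380,355). I'll lower the last bit and grip.

Call:
send_rows --deltas '[[[0,0.004,0.008],[-0.01,0,0]],[[0,0,0.008],[0,0,0]],[[0,0,0],[0,0,0]],[[0,0,0],[0,0,0]]]'

```text
time_s: 13.95
ee_pos: [683.0, -178.5, -3.8]
ee_rot: [179.7, 0.0, 87.0]
force: [0.8, 0.2, 0.3]
gripper_width: 50.3
gripper_force: 0.0
```

Call:
send_rows --deltas '[[[0,0,0],[0,0,0]],[[0,0,0],[0,0,0]],[[0,0,0],[0,0,0]],[[0,0,0],[0,0,0]],[[0,0,0],[0,0,0]]]' --grip 1 --grip_force 20

```text
time_s: 14.45
ee_pos: [682.8, -178.5, -4.0]
ee_rot: [179.7, -0.0, 87.0]
force: [-1.2, -0.9, 1.3]
gripper_width: 31.8
gripper_force: 20.0
```

Call:
send_rows --deltas '[[[0,0,-0.01],[0,0,0]],[[0,0,-0.03],[0,0,0]],[[0,0,-0.05],[0,0,0]],[[0,0,-0.06],[0,0,0]],[[0,0,0],[0,0,0]],[[0,0,0],[0,0,0]]]'

```text
time_s: 15.05
ee_pos: [682.9, -178.5, 72.2]
ee_rot: [179.6, 0.0, 87.0]
force: [-0.3, 0.2, -0.8]
gripper_width: 32.1
gripper_force: 20.0
```

```bash
python3 go.py 468 -229 66 82
python3 - <<'E'
from h import *
a=grab_frame("side"); cv2.imwrite("pics/s8.png",cv2.resize(a[140:300,260:420],(600,600),interpolation=cv2.INTER_CUBIC)[:,:,::-1])
E
```

```text
t 15.05 pos [ 682.9 -178.5   72.2] [179.6   0.   87. ] w 32.1 | shift total [-0.1231 -0.424   0.0094] rows 6 each [-0.0205 -0.0707  0.0016] | then turn total [0.0149 0.0003 0.1753] rows 1 each [0.0149 0.0003 0.1753]
```

View pics/s8.png

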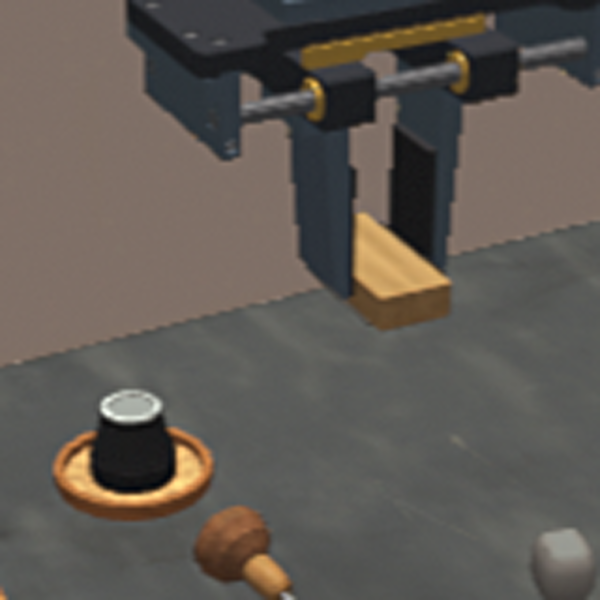

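The emery block is held level, clear of everything. I'll carry it to the oblong tray.

Call:
send_rows --deltas '[[[-0.01,-0.04,0],[0,0,0]],[[-0.02,-0.07,0],[0,0,0]],[[-0.02,-0.07,0],[0,0,0]],[[-0.02,-0.07,0],[0,0,0]],[[-0.02,-0.07,0],[0,0,0]],[[-0.02,-0.07,0],[0,0,0]],[[-0.013,-0.034,0],[0,0,0]],[[0,0,0],[0.015,0,0.175]],[[0,0,0],[0,0,0]],[[0,0,0],[0,0,0]]]'

```text
time_s: 16.1
ee_pos: [467.2, -228.6, 69.0]
ee_rot: [-179.8, -0.0, 82.1]
force: [0.3, 0.4, -0.9]
gripper_width: 31.8
gripper_force: 20.0
```

```bash
python3 go.py 468 -229 -0.5 82
```

```text
t 16.1 pos [ 467.2 -228.6   69. ] [-179.8   -0.    82.1] w 31.8 | shift total [-0.0007  0.0022  0.139 ] rows 2 each [-0.0003  0.0011  0.0695] | then turn total [-0.0072 -0.0013  0.0038] rows 1 each [-0.0072 -0.0013  0.0038]
```

Call:
send_rows --deltas '[[[0,0.001,0.03],[0,0,0]],[[0,0,0.05],[0,0,0]],[[0,0,0.03],[0,0,0]],[[0,0,0.01],[0,0,0]],[[0,0,0.008],[0,0,0]],[[0,0,0],[0,0,0]],[[0,0,0],[0,0,0]],[[0,0,0],[0,0,0]]]'

```text
time_s: 16.9
ee_pos: [468.4, -229.1, 6.4]
ee_rot: [-179.9, 0.0, 82.0]
force: [0.0, -1.0, -0.1]
gripper_width: 31.9
gripper_force: 20.0
```

```bash
python3 go.py 468 -229 -0.5 82
python3 - <<'E'
from h import *
a=grab_frame("side"); cv2.imwrite("pics/s9.png",cv2.resize(a[210:370,180:340],(600,600),interpolation=cv2.INTER_CUBIC)[:,:,::-1])
E
```

```text
t 16.9 pos [ 468.4 -229.1    6.4] [-179.9    0.    82. ] w 31.9 | shift total [ 0.0001 -0.0007  0.0137] rows 1 each [ 0.0001 -0.0007  0.0137] | then turn total [-0.002   0.0006  0.0007] rows 1 each [-0.002   0.0006  0.0007]
```

View pics/s9.png

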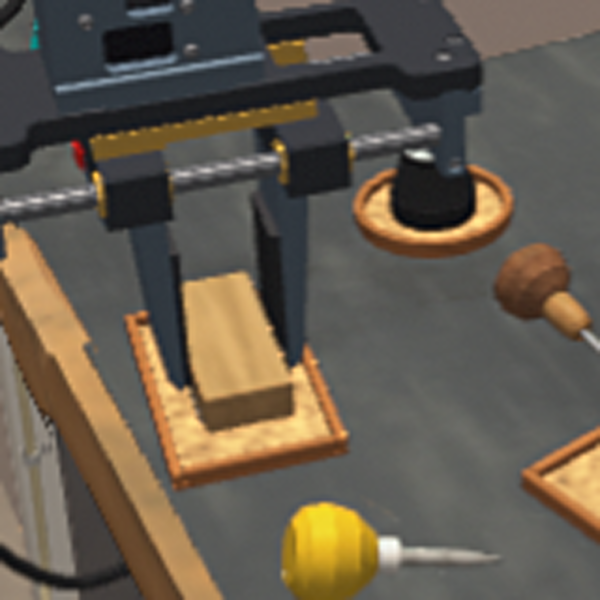

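The block hangs centred over the oblong tray floor at (240,370) in the crop, and the yellow graver is clear at (330,550). I'll lower it and check the force before releasing.

Call:
send_rows --deltas '[[[0,0,0.006],[0,0,0]],[[0,0,0.005],[0,0,0]],[[0,0,0],[0,0,0]],[[0,0,0],[0,0,0]],[[0,0,0],[0,0,0]]]'

```text
time_s: 17.45
ee_pos: [467.8, -228.9, 0.2]
ee_rot: [-179.9, -0.0, 82.0]
force: [0.1, 0.4, -0.4]
gripper_width: 31.4
gripper_force: 20.0
```

Call:
send_rows --deltas '[[[0,0,0.002],[0,0,0]],[[0,0,0],[0,0,0]],[[0,0,0],[0,0,0]]]'

```text
time_s: 17.75
ee_pos: [467.8, -228.8, -0.9]
ee_rot: [-179.9, -0.0, 82.0]
force: [-0.2, 0.3, -0.4]
gripper_width: 31.8
gripper_force: 20.0
```

Call:
send_rows --deltas '[[[0,0,0],[0,0,0]],[[0,0,0],[0,0,0]],[[0,0,0],[0,0,0]],[[0,0,0],[0,0,0]],[[0,0,-0.02],[0,0,0]],[[0,0,-0.05],[0,0,0]],[[0,0,-0.07],[0,0,0]],[[0,0,0],[0,0,0]],[[0,0,0],[0,0,0]]]' --grip 0.45

```text
time_s: 18.65
ee_pos: [468.4, -229.1, 70.3]
ee_rot: [-180.0, 0.0, 82.0]
force: [0.4, 0.3, -0.4]
gripper_width: 50.0
gripper_force: 0.0
```

```bash
python3 go.py 587 -240 68 100
```

```text
t 18.65 pos [ 468.4 -229.1   70.3] [-180.    0.   82.] w 50.0 | shift total [0.0115 0.2379 0.0046] rows 3 each [0.0038 0.0793 0.0015] | then turn total [-6.000e-04  1.100e-03 -6.281e-01] rows 3 each [-2.000e-04  4.000e-04 -2.094e-01]
```

Call:
send_rows --deltas '[[[0.003,0.05,0],[0,0,-0.21]],[[0,0,0],[0,0,-0.21]],[[0,0,0],[0,0,-0.21]],[[0,0,0],[0,0,0]],[[0,0,0],[0,0,0]]]'

```text
time_s: 19.15
ee_pos: [492.2, -230.5, 68.3]
ee_rot: [-179.8, -0.1, 99.9]
force: [0.2, -0.6, 0.1]
gripper_width: 50.6
gripper_force: 0.0
```

```bash
python3 go.py 587 -240 68 100
```

```text
t 19.15 pos [ 492.2 -230.5   68.3] [-1.798e+02 -1.000e-01  9.990e+01] w 50.6 | shift total [-0.0513  0.1834 -0.0002] rows 3 each [-0.0171  0.0611 -0.0001] | then turn total [-0.0077 -0.0042 -0.0024] rows 1 each [-0.0077 -0.0042 -0.0024]
```

Call:
send_rows --deltas '[[[-0.017,0.061,0],[0,0,0]],[[-0.017,0.061,0],[0,0,0]],[[-0.017,0.061,0],[0,0,0]],[[0,0,0],[0,0,0]],[[0,0,0.03],[0,0,0]],[[0,0,0.05],[0,0,0]],[[0,0,0.04],[0,0,0]],[[0,0,0],[0,0,0]],[[0,0,0],[0,0,0]]]'

```text
time_s: 20.05
ee_pos: [586.7, -239.9, 8.8]
ee_rot: [-179.8, -0.1, 100.0]
force: [-0.6, -0.2, 0.6]
gripper_width: 50.2
gripper_force: 0.0
```

```bash
python3 go.py 587 -240 -8 100
python3 - <<'E'
from h import *
a=grab_frame("side"); cv2.imwrite("pics/s10.png",cv2.resize(a[190:350,210:370],(600,600),interpolation=cv2.INTER_CUBIC)[:,:,::-1])
E
```

```text
t 20.05 pos [ 586.7 -239.9    8.8] [-1.798e+02 -1.000e-01  1.000e+02] w 50.2 | shift total [-0.0004  0.0007  0.0337] rows 1 each [-0.0004  0.0007  0.0337] | then turn total [-0.0066 -0.0031  0.0001] rows 1 each [-0.0066 -0.0031  0.0001]
```

View pics/s10.png

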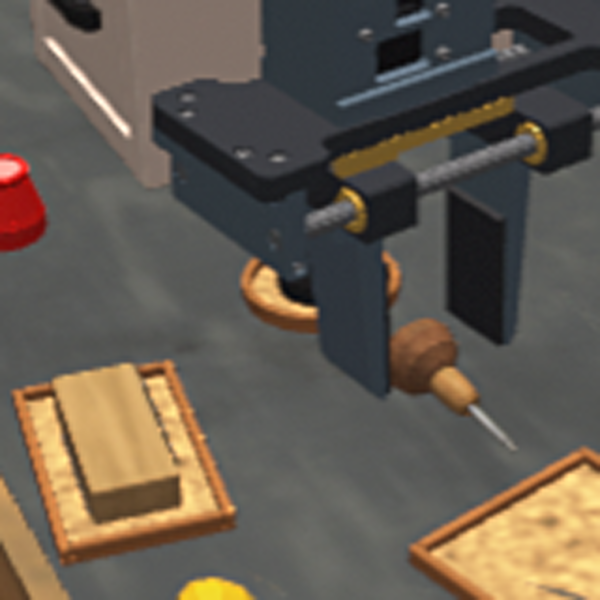

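The emery block lies flat in its tray at crop (120,440), and the fingers straddle the mushroom handle at (422,355). I'll go down and grip.

Call:
send_rows --deltas '[[[0,0,0.012],[0,0,0]],[[0,0,0.012],[0,0,0]],[[0,0,0.007],[0,0,0]],[[0,0,0],[0,0,0]],[[0,0,0],[0,0,0]]]'

```text
time_s: 20.6
ee_pos: [587.3, -239.9, -6.7]
ee_rot: [-179.9, -0.1, 100.1]
force: [0.6, -0.3, -0.7]
gripper_width: 50.3
gripper_force: 0.0
```

Call:
send_rows --deltas '[[[0,0,0],[0,0,0]],[[0,0,0],[0,0,0]],[[0,0,0],[0,0,0]],[[0,0,0],[0,0,0]],[[0,0,0],[0,0,0]],[[0,0,0],[0,0,0]]]' --grip 1 --grip_force 15

```text
time_s: 21.2
ee_pos: [587.5, -240.0, -6.5]
ee_rot: [-179.9, -0.0, 100.1]
force: [0.7, -0.1, -0.1]
gripper_width: 32.0
gripper_force: 15.0
```

Call:
send_rows --deltas '[[[0,0,-0.01],[0,0,0]],[[0,0,-0.03],[0,0,0]],[[0,0,-0.04],[0,0,0]],[[0,0,-0.04],[0,0,0]],[[0,0,0],[0,0,0]],[[0,0,0],[0,0,0]]]'

```text
time_s: 21.8
ee_pos: [587.3, -239.9, 53.3]
ee_rot: [-179.9, -0.1, 100.1]
force: [0.5, -0.1, -1.1]
gripper_width: 32.0
gripper_force: 15.0
```

```bash
python3 go.py 584 -341 55 104
python3 - <<'E'
from h import *
a=grab_frame("side"); cv2.imwrite("pics/s11.png",cv2.resize(a[190:350,250:410],(600,600),interpolation=cv2.INTER_CUBIC)[:,:,::-1])
E
```

```text
t 21.8 pos [ 587.3 -239.9   53.3] [-1.799e+02 -1.000e-01  1.001e+02] w 32.0 | shift total [-0.1979 -0.0418 -0.0035] rows 3 each [-0.066  -0.0139 -0.0012] | then turn total [-0.0044 -0.0019 -0.1377] rows 1 each [-0.0044 -0.0019 -0.1377]
```

View pics/s11.png

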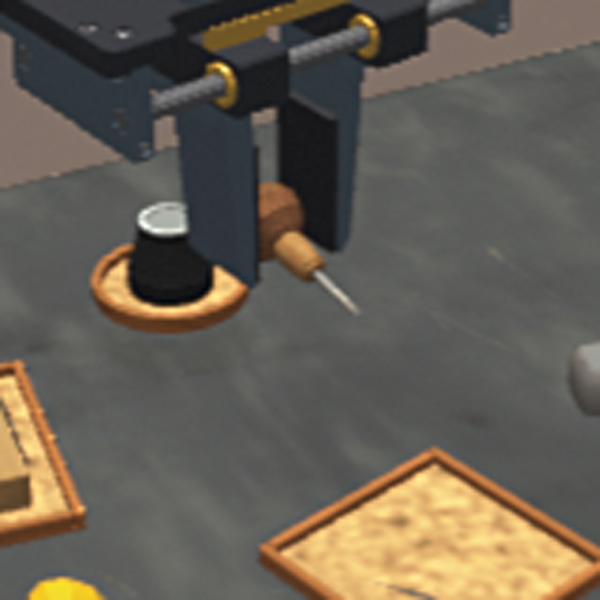

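The graver is held level with the blade out at crop (340,290). I'll carry it to the square tray. All 14 views are used, so from here I'll check by measurement.

Call:
send_rows --deltas '[[[-0.03,-0.006,0],[0,0,0]],[[-0.06,-0.013,0],[0,0,0]],[[-0.06,-0.013,0],[0,0,0]],[[-0.048,-0.01,0],[0,0,0]],[[0,0,0],[0,0,-0.138]],[[0,0,0],[0,0,0]],[[0,0,0],[0,0,0]]]'

```text
time_s: 22.55
ee_pos: [583.4, -341.4, 52.3]
ee_rot: [-179.8, -0.1, 103.9]
force: [-0.1, 0.5, -1.0]
gripper_width: 31.9
gripper_force: 15.0
```

```bash
python3 go.py 584 -341 -3 104
```

```text
t 22.55 pos [ 583.4 -341.4   52.3] [-1.798e+02 -1.000e-01  1.039e+02] w 31.9 | shift total [0.0002 0.0017 0.1106] rows 2 each [0.0001 0.0009 0.0553] | then turn total [-0.0069 -0.0046 -0.0032] rows 1 each [-0.0069 -0.0046 -0.0032]
```

Call:
send_rows --deltas '[[[0,0,0.03],[0,0,0]],[[0,0,0.04],[0,0,0]],[[0,0,0.025],[0,0,0]],[[0,0,0.01],[0,0,0]],[[0,0,0],[0,0,0]],[[0,0,0],[0,0,0]],[[0,0,0],[0,0,0]]]'

```text
time_s: 23.25
ee_pos: [584.5, -341.4, 1.7]
ee_rot: [-179.9, 0.0, 104.0]
force: [0.2, 0.0, -0.1]
gripper_width: 31.9
gripper_force: 15.0
```

Call:
send_rows --deltas '[[[0,0,0.005],[0,0,0]],[[0,0,0.004],[0,0,0]],[[0,0,0],[0,0,0]],[[0,0,0],[0,0,0]],[[0,0,0],[0,0,0]]]'

```text
time_s: 23.75
ee_pos: [584.1, -341.2, -3.5]
ee_rot: [-179.9, -0.0, 104.0]
force: [1.4, 0.3, 1.0]
gripper_width: 31.8
gripper_force: 15.0
```

Now I'll release it and lift well clear.

Call:
send_rows --deltas '[[[0,0,0],[0,0,0]],[[0,0,0],[0,0,0]],[[0,0,0],[0,0,0]],[[0,0,0],[0,0,0]],[[0,0,-0.02],[0,0,0]],[[0,0,-0.05],[0,0,0]],[[0,0,-0.07],[0,0,0]],[[0,0,-0.08],[0,0,0]],[[0,0,-0.08],[0,0,0]],[[0,0,-0.06],[0,0,0]]]' --grip 0.5

```text
time_s: 24.75
ee_pos: [585.0, -341.6, 180.3]
ee_rot: [180.0, 0.1, 104.0]
force: [1.0, 0.2, 0.1]
gripper_width: 45.8
gripper_force: 0.0
```

```bash
python3 go.py 340 -60 180 104
```

```text
t 24.75 pos [ 585.  -341.6  180.3] [1.80e+02 1.00e-01 1.04e+02] w 45.8 | shift total [ 0.665  -0.339  -0.0008] rows 10 each [ 0.0665 -0.0339 -0.0001] | then turn total [0.0014 0.0037 0.0003] rows 1 each [0.0014 0.0037 0.0003]
```

Call:
send_rows --deltas '[[[0.06,-0.03,0],[0,0,0]],[[0.06,-0.03,0],[0,0,0]],[[0.06,-0.03,0],[0,0,0]],[[0.06,-0.03,0],[0,0,0]],[[0.06,-0.03,0],[0,0,0]],[[0.06,-0.03,0],[0,0,0]],[[0.06,-0.03,0],[0,0,0]],[[0.06,-0.03,0],[0,0,0]],[[0.06,-0.03,0],[0,0,0]],[[0,0,0],[0,0,0]]]'

```text
time_s: 25.75
ee_pos: [384.9, -109.6, 177.5]
ee_rot: [-179.8, -0.1, 104.1]
force: [-0.7, 0.0, -0.2]
gripper_width: 45.6
gripper_force: 0.0
```

Run:
```python
from h import *
T={"emery":(468,-229,3,[1.4,-1.75]),"wood_graver":(588.3,-359.7,3,[.24,.6]),"eye_loupe":(583.4,-154.7,3,[0]),"ball_graver":(477,-355,0,[1.1,1.4]),"wax_lump":(697,-302,0,[0,2.5])}
T["emery"]=(468,-229,3,[-.14,.2])
for n in C: grab_frame(n)
print(state()["ee_pos"],state()["time_s"])
for l,(x,y,z,a) in T.items():
    for n in C:
        q=proj(n,[[x,y,z+10]])[0]
        for d in trace(n,l):
            b=d["bbox"]; c=np.array([b[0]+b[2]/2,b[1]+b[3]/2])
            if np.linalg.norm(c-q)<20:
                p,f=fit(l,{n:d["pixels"]},(x,y,a),z); print(l,n,round(d["p"],2),"bbox",b,p[:2].round(1),"d",round(np.hypot(p[0]-x,p[1]-y),1),"yaw",round(np.degrees(p[2])),"1-iou",round(f,2)); break
        else: print(l,n,"not found")
```

```text
[ 388.2965971  -111.84761027  177.92453362] 25.85
emery top 0.73 bbox [326.8, 296.0, 43.3, 21.1] [ 467.5 -230.7] d 1.7 yaw -7 1-iou 0.06
emery side 0.71 bbox [225.3, 285.1, 34.8, 44.7] [ 466.3 -226.1] d 3.4 yaw -9 1-iou 0.07
wood_graver top 0.7 bbox [393.6, 241.4, 24.8, 11.8] [ 587.9 -360.9] d 1.2 yaw 13 1-iou 0.29
wood_graver side 0.59 bbox [345.3, 310.0, 32.1, 32.9] [ 583.8 -356.7] d 5.4 yaw 2 1-iou 0.26
eye_loupe top 0.85 bbox [300.1, 241.6, 18.2, 20.3] [ 586.  -156.9] d 3.4 yaw 13 1-iou 0.07
eye_loupe side 0.73 bbox [284.4, 247.8, 23.9, 24.3] [ 582.8 -153.5] d 1.3 yaw 12 1-iou 0.11
ball_graver top 0.57 bbox [400.7, 292.1, 17.7, 25.4] [ 480.7 -352.3] d 4.6 yaw 80 1-iou 0.3
ball_graver side 0.78 bbox [254.4, 344.1, 61.0, 29.1] [ 475.9 -354.3] d 1.3 yaw 60 1-iou 0.21
wax_lump top 0.49 bbox [372.6, 191.4, 11.4, 9.0] [ 694.8 -304.6] d 3.4 yaw 151 1-iou 0.33
wax_lump side 0.61 bbox [403.2, 278.4, 21.6, 20.7] [ 694.6 -300.8] d 2.7 yaw -33 1-iou 0.26
```

```bash
python3 -c "
from workcell import *
print(job_done())"
```

```text
the job is handed in; nothing more can be done
None
```

I put the emery block, the wooden graver and the black loupe each in its own tray and handed the job in at about 26 s. The last mask fits put each within about 6 mm of its tray's centre and the yellow graver and wax where they started; whether the graver lies level was not measured after release, and no verdict was returned.

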